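Put the yellow battery pack on charge

ROBOT

A 7-joint arm with a two-finger parallel gripper is mounted at the origin on the work surface. World frame = base frame: x ahead of the robot, y to its left, z up, the work surface at z = 0. Lengths are in mm, angles in rad, forces in N, time in s.
With the tool pointing down it reaches from about 425 to 925 mm from the base axis. Payload 6.8 kg.
Tool frame: the origin (TCP) lies on the centre line of the jaws, within the pads' length; the fingertips stand ctrl.tip_extent ahead of it and the grasp point (between the pads) lies 8 mm behind it (ctrl.tip_extent is the distance from the TCP to the fingertips, in mm); z points along the fingers, y is the line along which they close (so a half turn about z gives the same grasp; the last joint's range is limited). The gripper opens to 88 mm and grips with 3 to 60 N. Pads are 20 mm wide; open, the fingers measure 115 mm over their backs; the gripper's body (75 mm by 178 mm) begins 61 mm behind the grasp point.
Start: joints at [1.158, 0.477, 0.022, 1.555, -0.011, 1.109, -0.083], TCP at [202.578, -643.902, 233.664] pointing down, gripper open.
Joint ranges: [-2.96, 2.96], [-0.34, 2.1], [-1.41, 1.46], [0.24, 2.44], [-1.37, 4.51], [0.17, 1.92], [-2.96, 2.96]. Speed limits (rad/s): [2.39, 2.39, 3.14, 3.14, 3.14, 3.14, 3.14].

INTERFACE

Orientations are given as [roll, pitch, yaw] about the fixed x, y, z axes, in that order (R = Rz(yaw) Ry(pitch) Rx(roll)).
In Python, from rig import ctrl, cams, job gives the robot as it stands.
- The arm moves only by the shell command python3 -m handwheel 'ROWS' [OPENING] [FORCE]. ROWS is JSON, a list of rows, each a list of 4 numbers: the shift along the tool's x, y, z each as a share of 0.5 m, from -1 to 1, then the turn about the tool's z as a share of 0.5 rad, from -1 to 1. In form: [[tx, ty, tz, roll], ...]. A call has 1 to 5 rows; each row is the pose to reach, as a shift and turn from the pose commanded when the call began, along the tool's axes at that moment; what a row does not reach only later rows make up. A row lasts 1/12 s, in which the tool goes at most 41.7 mm and 7.16 degrees, less where a joint would pass 70% of its speed; a pose out of reach is approached as far as the arm can. A call with a number of a shift or a turn outside -1 to 1 is refused whole. A call with a gripper value outside its range is refused whole. OPENING is the closure in counts, from 0 (fully open) to 255 (shut), set as the call begins (- or left out, the last holds). The fingers move at their own pace and stop on an object; FORCE is the grip in N (left out, the last holds). Time passes only in rows, so rows that repeat a pose let the fingers close. It gives the time, the measured TCP pose, the force, the opening and the grip force at its end, in the units of the state.
- ctrl.sense(): the state, without advancing time (a new reading comes with each control period).
- cams.snapshot(name): name is "scene" or "top" or "wrist"; returns the picture (400x640x3 uint8, blue, green, red); there is no depth.
- cams.calibration(name): a dict with "fov_y" (degrees; the focal length in pixels is half the picture's height over the tangent of half this angle, whatever the lens; pixels are square), "cx", "cy" (the principal point, pixels), "world_from_camera" (4x4, takes a point from camera to world coordinates); the wrist camera has in their place "T_tool_cam" (4x4, takes a point from camera to tool coordinates, whose origin is the TCP and whose axes are the flange's). Camera axes: x right, y up, looking along -z (the intrinsics and any distortion apply to the point x, -y, -z); pixel columns grow to the right and rows downward; lengths in mm; the calibration is good to about 2 mm. The wrist camera is an equidistant fisheye: a pixel r from the principal point sees the ray r / f radians off the axis. A picture is of the moment at which its call begins: read the wrist's pose just before it. calibration takes no time and is no camera call.
- job.finish_job(): hands the job in; it is judged then, once.
The state is a dict: "time": time; "joint_positions": joint angles; "qvel": joint speeds; "effort": joint torques, N m; "ee_pos": TCP position; "tcp_rot": TCP orientation; "ft_force": force on the tool from outside, world axes, zero at the start; "torque": the same for the moment, N m; "grip_width": finger opening in mm; "grasp_force": force on a finger pad.
Only numpy, scipy, OpenCV 4.12 (cv2) and the standard library are available. Lean on these libraries where they do the work, as an engineer would, in place of code of your own. Each camera call takes 0.05 s, during which the arm holds its last target. There are 200 camera calls.

TASK

Put the yellow-banded battery pack on charge: pull it out of the red storage rack by its exposed contact end, lay it down flat on the black rubber mat and let go, then take it again by its yellow cap and slide the contact end into the charger's bay until it is fully home against the stop. Leave it there, released; never let the pack drop from the air, and leave the blue pack, screwdriver, tape measure and jar where they are.

Things in the scene. Friction and masses are not known exactly. Their poses are not given: they have to be found in the camera images.
- pack: Battery pack to charge: grey stick, yellow band and cap, 144 long x 34 high, 0.26 kg. Origin: centre of its underside; x along its length to the contact end, z up. Body (x -32 to +72 mm) 36 wide, yellow band at x 40 to 56, brass contacts at its end. It starts right way up in one of the two rack lanes, cap inside, 44 to 56 mm of contact end sticking out.
- pack_tip (a point): Centre of the bottom edge of the pack's contact end: 72 mm along the pack's x from its origin, at the underside.
- spare_pack: A like pack with blue trim, same size and axes, in the other lane of the rack. To be left alone (it may shift up to 15 mm).
- rack: Fixed red steel rack, 168 wide x 54 high, with two roofed lanes. Origin on the bench; front face at its x = -60 mm, back at +50 mm; z up. Lanes centred at y = +50 and -50 mm, open to the rack's -x, each 52 wide, 40 high, 104 deep, floor 8 mm above the bench. The packs in it point along the rack's -x.
- mat: Fixed square black rubber mat, 220 x 220 x 3. Origin: centre of its underside, on the bench; z up.
- charger: Fixed black charger box, yellow side stripes, 110 x 110 x 58 high. Origin: centre of its underside, on the bench; z up. Its roofed bay opens in the face at x = -55 mm: 40 wide, 40 high, 60 deep, floor 8 mm above the bench. The pack goes in along +x, right way up; when home 84 mm of it stays outside.
- charger_mouth (a point): Centre of the bay floor at the mouth, 8 mm above the bench; x axis points into the bay, z up. A grey apron 34 wide, level with the bay floor, reaches 35 mm out from here and carries the pack.
- charger_stop (a point): Centre of the bay floor at the rigid stop, 60 mm in from the mouth; x axis points into the bay. The pack is home when its tip is here.
- screwdriver: Loose screwdriver with red handle, about 190 long, lying on the bench beyond the mat and charger. Leave alone.
- tape_measure: Loose orange tape measure, 65 x 32 x 60 high, standing on the bench beyond the mat. Origin: centre of its underside. Leave alone.
- jar: Loose amber jar with red lid, 64 diameter x 75 high, beyond the mat. Origin: centre of its underside. Leave alone.
- pack_cap (a point): Middle of the pack's yellow cap, at x = -52 mm, 17 mm above the underside. The cap (x -72 to -32 mm) is 46 wide, 34 high: too wide for the charger's bay. Axes as the pack's.
Things that resemble listed ones, but are neither listed nor needed, are in the scene too. There is more than one size of the charger; the job needs the larger.

How it is judged:
By the outcome, as a careful person would: the job done as asked, in the order asked, and still so for the second after the job is handed in, with the robot touching nothing.
It also fails if it takes over 61 s, if anything falls off the work surface, if the arm or the gripper's body presses on something with over 40 N, if the wrist force passes 120 N, or if a joint passes its speed limit or range.

## Working session

There is one attempt and no reset: what is moved stays moved. The work goes in short steps, Python scripts to look and compute and a shell command to move; the robot and the scene stay as the last step left them, time stands still between calls to the robot, and variables do not carry over. Pictures are saved under pics/ and viewed, at most 13 in all, crops included, and the job is handed in when it is done.

```bash
ls; mkdir -p pics; python3 - <<'E'
from rig import ctrl,cams,job
import cv2,numpy as np
s=ctrl.sense();print(s['time'],s['ee_pos'],s['tcp_rot'],s['grip_width'],ctrl.tip_extent)
for n in ("scene","top"):
    im=cams.snapshot(n);cv2.imwrite(f'pics/{n}0.png',im);print(n,cams.calibration(n))
print(cams.calibration("wrist"))
E
```

```text
pics
0.0 [ 202.39758449 -643.3495051   232.7035805 ] [-3.13982243e+00  1.26532682e-04  3.04869223e-01] 88.06162425445936 11.0
scene {'fov_y': 50.8079860000902, 'cx': 312.87336244609133, 'cy': 202.3829146406939, 'world_from_camera': array([[ 2.05824522e-01, -6.30607732e-01,  7.48311536e-01,
         1.31752699e+03],
       [ 9.78541044e-01,  1.25064219e-01, -1.63757036e-01,
        -2.27602353e+02],
       [ 9.67945513e-03,  7.65958765e-01,  6.42816831e-01,
         6.84866404e+02],
       [ 0.00000000e+00,  0.00000000e+00,  0.00000000e+00,
         1.00000000e+00]])}
top {'fov_y': 43.46412426574586, 'cx': 319.98607825675873, 'cy': 204.57139567034966, 'world_from_camera': array([[ 1.19832794e-02,  9.96612624e-01, -8.13614124e-02,
         5.14567012e+02],
       [-9.99528325e-01,  1.42396690e-02,  2.72095403e-02,
        -3.53953097e+01],
       [ 2.82759309e-02,  8.09969768e-02,  9.96313184e-01,
         1.51737350e+03],
       [ 0.00000000e+00,  0.00000000e+00,  0.00000000e+00,
         1.00000000e+00]])}
{'fov_y': 65.70646984690485, 'cx': 318.30867594957823, 'cy': 202.57509311635454, 'T_tool_cam': array([[-3.12745130e-04,  9.59678895e-01,  2.81098420e-01,
         7.73934240e+01],
       [ 9.99999819e-01,  1.55421670e-04,  5.81967616e-04,
         7.44748981e-01],
       [ 5.14813252e-04,  2.81098551e-01, -9.59678769e-01,
        -1.49481325e+02],
       [ 0.00000000e+00,  0.00000000e+00,  0.00000000e+00,
         1.00000000e+00]])}
```

View pics/scene0.png

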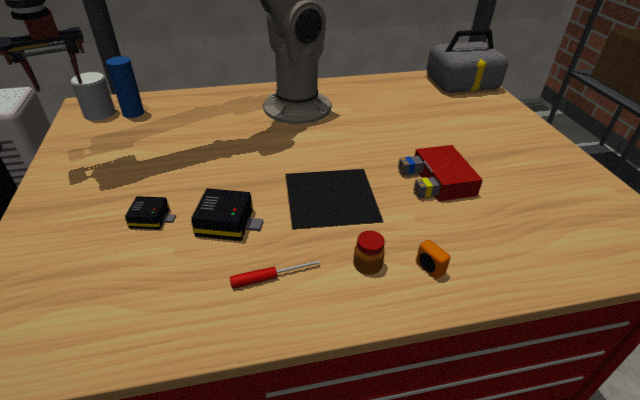

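View pics/top0.png

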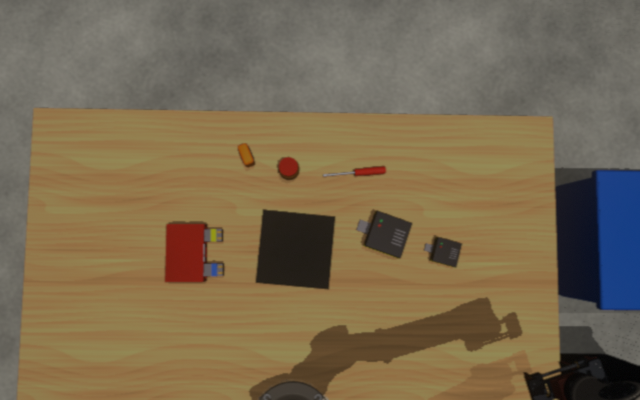

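The scene view shows the red rack (450,172) with the yellow pack at (427,187), the mat (332,197) and the larger charger (223,215). In the top view the rack is at (186,252), the yellow pack's end at (214,235), the mat at (296,250) and the large charger at (387,233), its apron pointing towards the mat. The smaller charger at (443,251) is a decoy.

```bash
cat > h.py <<'E'
from rig import ctrl,cams,job
import cv2,numpy as np
def ray(n,px,T=None):
    c=cams.calibration(n); f=200/np.tan(np.radians(c['fov_y']/2))
    u,v=px[0]-c['cx'],px[1]-c['cy']
    if n=='wrist':
        r=np.hypot(u,v);t=r/f;d=np.array([u/r*np.sin(t),-v/r*np.sin(t),-np.cos(t)]);M=T@c['T_tool_cam']
    else: d=np.array([u/f,-v/f,-1.]);M=c['world_from_camera']
    return M[:3,3],M[:3,:3]@d
def onz(n,px,z,T=None):
    o,d=ray(n,px,T);return o+d*(z-o[2])/d[2]
def toolT():
    from scipy.spatial.transform import Rotation as R
    s=ctrl.sense();T=np.eye(4);T[:3,:3]=R.from_euler('xyz',s['tcp_rot']).as_matrix();T[:3,3]=s['ee_pos'];return T
def blob(m,roi=None):
    m=m.astype(np.uint8)
    if roi: x0,y0,x1,y1=roi;k=np.zeros_like(m);k[y0:y1,x0:x1]=1;m=m*k
    cs,_=cv2.findContours(m,cv2.RETR_EXTERNAL,cv2.CHAIN_APPROX_NONE)
    return sorted(cs,key=cv2.contourArea)[::-1]
E
python3 - <<'E'
from h import *
im=cv2.imread('pics/top0.png');h=cv2.cvtColor(im,cv2.COLOR_BGR2HSV);H,S,V=cv2.split(h)
def rep(name,m,roi,z):
    c=blob(m,roi)[0];b=cv2.boxPoints(cv2.minAreaRect(c))
    P=np.array([onz('top',p,z)[:2] for p in b]);print(name,cv2.contourArea(c),P.mean(0).round(),P.round().tolist())
rep('rack',((H<8)|(H>172))&(S>150),(150,210,230,295),54)
rep('yellow',(H>22)&(H<36)&(S>150),(205,220,230,248),42)
rep('mat',V<60,(245,200,345,300),3)
rep('charger',V<75,(363,200,420,270),58)
rep('apron',(S<60)&(V>80),(352,215,370,240),8)
print(h[228,362],h[235,214],h[235,219],h[235,208],h[240,400])
E
python3 -m handwheel '[[0,0,-0.1,-0.25],[0,0,-0.2,-0.5],[0,0,-0.2,-0.75],[0,0,-0.2,-1]]' 0 20
```

```text
rack 2078.5 [490. 310.] [[408.0, 367.0], [574.0, 369.0], [573.0, 253.0], [406.0, 252.0]]
yellow 51.0 [543. 236.] [[562.0, 242.0], [562.0, 230.0], [524.0, 229.0], [524.0, 241.0]]
mat 4971.0 [504.  -4.] [[406.0, 111.0], [620.0, 94.0], [602.0, -121.0], [387.0, -101.0]]
charger 1402.5 [ 552. -269.] [[521.0, -194.0], [623.0, -230.0], [583.0, -345.0], [481.0, -308.0]]
apron 76.5 [ 575. -205.] [[564.0, -188.0], [594.0, -197.0], [586.0, -222.0], [556.0, -212.0]]
[176  17 105] [ 30 212 147] [ 4 21 98] [ 4 21 97] [ 8 31 65]
time: 0.43
ee_pos: [203.3, -645.9, 339.4]
tcp_rot: [3.134, 0.004, 0.811]
ft_force: [-0.4, -0.7, 0.8]
grip_width: 87.7
grasp_force: 0.0
```

```bash

python3 -m handwheel '[[0.076,0.033,0,-0.2],[0.15,0.066,0,-0.4],[0.227,0.1,0,-0.6],[0.3,0.133,0,-0.8],[0.378,0.166,0,-1]]'
python3 -m handwheel '[[0.067,0.043,0,-0.1],[0.134,0.086,0,-0.2],[0.2,0.129,0,-0.3],[0.27,0.171,0,-0.4],[0.338,0.214,0,-0.52]]'
python3 -m handwheel '[[0.08,0,0,0],[0.16,0,0,0],[0.24,0,0,0],[0.32,0,0,0],[0.4,0,0,0]]'
python3 -c "from h import *;s=ctrl.sense();print(s['joint_positions'],s['ee_pos'],s['tcp_rot'])"
```

```text
time: 0.85
ee_pos: [394.0, -564.6, 333.3]
tcp_rot: [-3.141, -0.0, 1.309]
ft_force: [-0.4, -0.7, -0.3]
grip_width: 87.5
grasp_force: 0.0
time: 1.27
ee_pos: [541.4, -428.9, 333.2]
tcp_rot: [-3.141, -0.0, 1.567]
ft_force: [0.9, -0.4, -0.3]
grip_width: 87.7
grasp_force: 0.0
time: 1.68
ee_pos: [541.1, -228.6, 333.2]
tcp_rot: [-3.141, -0.0, 1.565]
ft_force: [-0.3, 0.9, 0.4]
grip_width: 87.5
grasp_force: 0.0
[ 0.62098347  0.28634893 -0.41116153  1.62204657  0.11897522  1.25877132
  0.18202236] [ 541.11766959 -228.63123861  333.20990871] [-3.14083292e+00 -9.18439882e-05  1.56474957e+00]
```

```bash
cat > snap.py <<'E'
import sys;from h import *
T=toolT();im=cams.snapshot('wrist');cv2.imwrite(f'pics/{sys.argv[1]}.png',im);np.save(f'pics/{sys.argv[1]}.npy',T);print(T[:3,3].round(1),ctrl.sense()['tcp_rot'])
E
python3 snap.py wch
python3 -m handwheel '[[0.08,0,0,0],[0.16,0,0,0],[0.24,0,0,0],[0.32,0,0,0],[0.4,0,0,0]]'
python3 -m handwheel '[[0.08,0,0,0],[0.16,0,0,0],[0.24,0,0,0],[0.32,0,0,0],[0.4,0,0,0]]'
python3 -m handwheel '[[0.05,0,0.08,0],[0.1,0,0.16,0],[0.1,0,0.22,0],[0.1,0,0.24,0],[0.1,0,0.24,0]]'
python3 snap.py wrk
```

```text
[ 541.1 -228.6  333.2] [ 3.14135424 -0.00470913  1.57563765]
time: 2.15
ee_pos: [542.4, -29.1, 333.5]
tcp_rot: [-3.141, 0.0, 1.564]
ft_force: [0.7, -0.3, 0.1]
grip_width: 87.8
grasp_force: 0.0
time: 2.57
ee_pos: [543.8, 170.8, 333.5]
tcp_rot: [-3.141, 0.0, 1.564]
ft_force: [0.1, -0.7, 0.0]
grip_width: 87.8
grasp_force: 0.0
time: 2.98
ee_pos: [542.5, 217.9, 210.4]
tcp_rot: [-3.135, 0.003, 1.565]
ft_force: [0.6, -0.6, -0.0]
grip_width: 88.0
grasp_force: 0.0
[542.5 217.9 210.4] [-3.13911089e+00  1.46072120e-03  1.56403283e+00]
```

View pics/wrk.png

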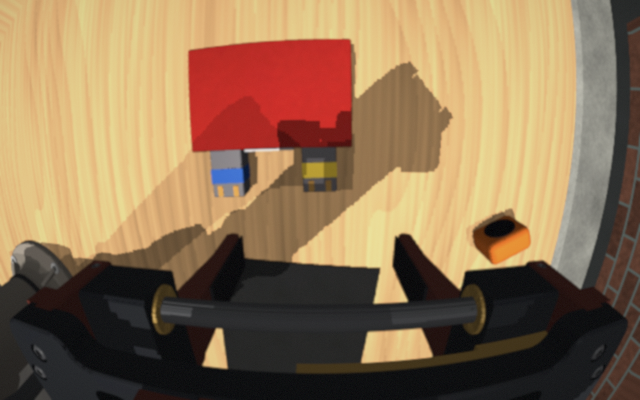

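View pics/wch.png

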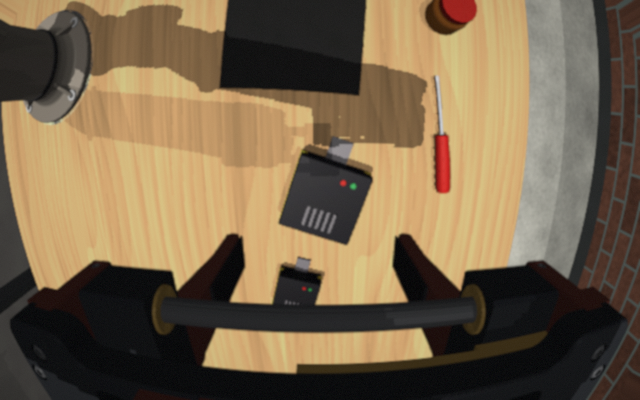

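The rack view shows the yellow pack's contact end at about (320,170), tip at row ~191, with the rack front edge running (192,152)–(352,148). The charger view shows the charger's roof corners at (303,152), (372,178), (347,244), (280,224) and the apron at (341,148).

```bash
python3 - <<'E'
from h import *
def load(n):
    im=cv2.imread(f'pics/{n}.png');return im,np.load(f'pics/{n}.npy'),cv2.split(cv2.cvtColor(im,cv2.COLOR_BGR2HSV))
im,T,(H,S,V)=load('wrk')
# yellow band top outline at z=42
c=blob((H>18)&(H<36)&(S>120)&(V>50),(290,145,350,200))[0]
b=cv2.boxPoints(cv2.minAreaRect(c));print('band',b.round().tolist(),np.array([onz('wrist',p,42,T)[:2] for p in b]).round(1).tolist())
for p in [(303,191),(338,191),(303,185),(338,185)]: print(p,[onz('wrist',p,z,T)[:2].round(1) for z in (8,42)])
c=blob(((H<8)|(H>172))&(S>150),(180,30,360,158))[0]
b=cv2.approxPolyDP(c,6,True)[:,0].astype(float);print('rack',b.tolist(),np.array([onz('wrist',p,54,T)[:2] for p in b]).round(1).tolist())
c=blob((V<75)&(V>0),(210,0,380,110))
im,T,(H,S,V)=load('wch')
c=blob(V<70,(270,135,385,250))[0];b=cv2.approxPolyDP(c,6,True)[:,0].astype(float)
print('ch',b.tolist());b=[(303,152),(372,178),(347,244),(280,224)]
print(np.array([onz('wrist',p,58,T)[:2] for p in b]).round(1).tolist())
cv2.imwrite('pics/ccrop.png',np.hstack([cv2.resize(im[130:255,265:390],None,fx=3.2,fy=3.2,interpolation=2),cv2.resize(cv2.imread('pics/wrk.png')[100:225,260:385],None,fx=3.2,fy=3.2,interpolation=2)]))
E
```

```text
band [[301.0, 163.0], [337.0, 161.0], [337.0, 177.0], [301.0, 178.0]] [[523.6, 244.4], [561.3, 245.3], [561.9, 228.9], [523.8, 227.9]]
(303, 191) [array([523.6, 205.2]), array([525.6, 213.8])]
(338, 191) [array([564.6, 205. ]), array([562.7, 213.7])]
(303, 185) [array([523.7, 212.4]), array([525.7, 220.4])]
(338, 185) [array([564.5, 212.2]), array([562.6, 220.2])]
rack [[349.0, 40.0], [189.0, 51.0], [193.0, 150.0], [350.0, 145.0]] [[572.6, 369.2], [409.7, 367.7], [410.9, 262.5], [573.5, 263.8]]
ch [[302.0, 153.0], [280.0, 222.0], [345.0, 243.0], [371.0, 178.0], [328.0, 153.0]]
[[520.4, -203.6], [617.1, -240.6], [583.7, -341.3], [484.6, -308.7]]
```

View pics/ccrop.png

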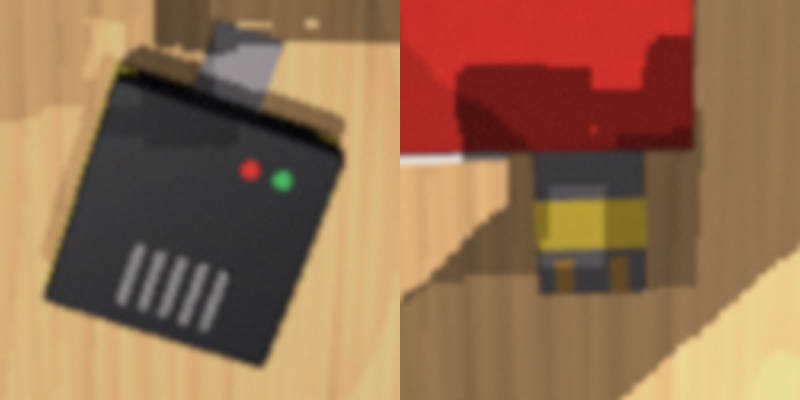

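The crop confirms the band and contacts at the pack's end. The band lies at y 228–245, centred on x=543, so the tip is at y≈212. The rack front is at y≈260, giving 48 mm of exposed pack, which fits the stated range. The charger's front corners are also clear.

```bash

python3 -m handwheel '[[0.03,0.002,0.07,0],[0.03,0.002,0.14,0],[0.03,0.002,0.2,0],[0.03,0.002,0.24,0],[0.03,0.002,0.24,0]]' 0 25
python3 -m handwheel '[[0,0,0.05,0],[0,0,0.1,0],[0,0,0.137,0],[0,0,0.137,0],[0,0,0.137,0]]'
python3 snap.py wgr
```

```text
time: 3.45
ee_pos: [545.5, 232.1, 92.2]
tcp_rot: [-3.139, 0.002, 1.562]
ft_force: [0.5, -0.6, 0.3]
grip_width: 87.9
grasp_force: 0.0
time: 3.87
ee_pos: [547.3, 234.2, 27.3]
tcp_rot: [3.139, -0.0, 1.563]
ft_force: [0.5, -0.0, 0.1]
grip_width: 87.7
grasp_force: 0.0
[547.3 234.2  27.3] [ 3.13804045e+00 -1.30399742e-03  1.56349612e+00]
```

View pics/wgr.png

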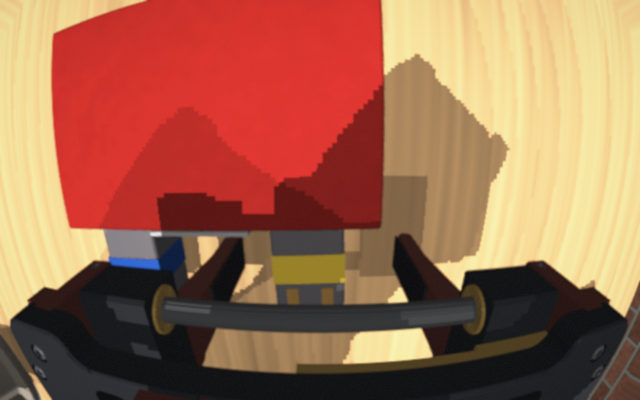

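The pack's band is centred near column 308, while the jaws are centred near 319, so I shift about 4 mm to −x, lower a little and close.

```bash

python3 -m handwheel '[[0,-0.008,0.006,0],[0,-0.008,0.012,0],[0,-0.008,0.012,0],[0,-0.008,0.012,0]]'
python3 -m handwheel '[[0,0,0,0],[0,0,0,0],[0,0,0,0],[0,0,0,0],[0,0,0,0]]' 255 25
python3 -m handwheel '[[0,0,0,0],[0,0,0,0],[0,0,0,0],[0,0,0,0],[0,0,0,0]]'
```

```text
time: 4.25
ee_pos: [541.7, 234.5, 19.7]
tcp_rot: [3.141, -0.0, 1.565]
ft_force: [-0.5, -0.8, 0.3]
grip_width: 87.8
grasp_force: 0.0
time: 4.67
ee_pos: [541.5, 234.4, 19.1]
tcp_rot: [-3.142, -0.0, 1.565]
ft_force: [0.9, -0.1, -0.1]
grip_width: 57.8
grasp_force: 0.0
time: 5.08
ee_pos: [541.5, 234.4, 19.1]
tcp_rot: [3.142, 0.0, 1.565]
ft_force: [-0.1, -0.7, 0.7]
grip_width: 36.2
grasp_force: 24.8
```

```bash

python3 -m handwheel '[[-0.01,0,-0.003,0],[-0.03,0,-0.005,0],[-0.06,0,-0.005,0],[-0.09,0,-0.005,0],[-0.12,0,-0.005,0]]' - 35
python3 -m handwheel '[[-0.03,0,0,0],[-0.06,0,0,0],[-0.09,0,0,0],[-0.12,0,0,0],[-0.12,0,0,0]]'
python3 -m handwheel '[[-0.01,0,-0.02,0],[-0.04,0,-0.04,0],[-0.06,0,-0.06,0],[-0.06,0,-0.06,0]]'
python3 - <<'E'
from h import *
cv2.imwrite('pics/sc1.png',cams.snapshot('scene'))
T=np.load('pics/wch.npy')
F=(onz('wrist',(303,152),58,T)+onz('wrist',(372,178),58,T))/2;B=(onz('wrist',(347,244),58,T)+onz('wrist',(280,224),58,T))/2
print(F,B,np.degrees(np.arctan2(*(B-F)[1::-1])))
E
```

```text
time: 5.5
ee_pos: [540.6, 172.3, 21.3]
tcp_rot: [-3.141, 0.001, 1.564]
ft_force: [0.2, 0.3, -3.5]
grip_width: 36.0
grasp_force: 34.8
time: 5.92
ee_pos: [540.1, 108.7, 21.0]
tcp_rot: [-3.14, 0.004, 1.56]
ft_force: [0.4, -0.9, -3.5]
grip_width: 36.1
grasp_force: 34.8
time: 6.25
ee_pos: [541.7, 82.6, 53.7]
tcp_rot: [3.139, 0.001, 1.563]
ft_force: [1.1, -1.1, -3.5]
grip_width: 35.8
grasp_force: 34.8
[ 568.74616872 -222.10481311   58.        ] [ 534.09660056 -325.01599647   58.        ] -108.60806566606723
```

View pics/sc1.png

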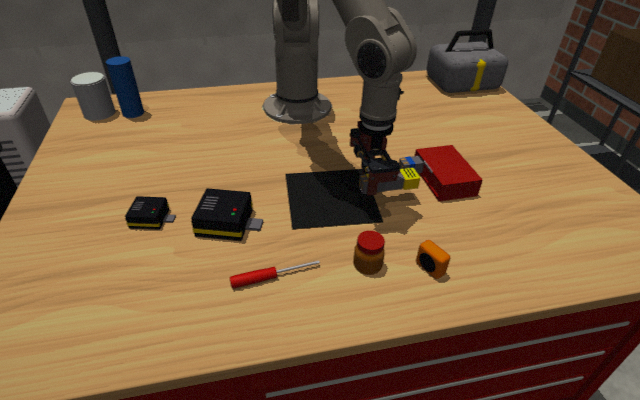

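The pack is clear of the rack, held level by its contact end, and the blue pack is still in its lane. Next is moving over the mat, turning to the charger's heading (−108.6°) and lowering.

```bash

python3 -m handwheel '[[-0.05,-0.019,0,0.13],[-0.1,-0.038,0,0.26],[-0.15,-0.057,0,0.39],[-0.2,-0.075,0,0.52],[-0.26,-0.094,0,0.65]]'
python3 -m handwheel '[[0,0,0,0],[0,0,0.02,0],[0,0,0.04,0],[0,0,0.06,0],[0,0,0.065,0]]'
python3 -m handwheel '[[0,0,0,0],[0,0,0,0],[0,0,0,0]]'
python3 -c "
from h import *
for i in range(3):print(cams.snapshot('top').shape,ctrl.sense()['ee_pos'],ctrl.sense()['ft_force'])"
```

```text
time: 6.72
ee_pos: [492.5, -43.7, 51.6]
tcp_rot: [-3.142, -0.002, 1.24]
ft_force: [0.8, -0.1, -3.3]
grip_width: 35.6
grasp_force: 34.8
time: 7.13
ee_pos: [491.9, -43.5, 17.0]
tcp_rot: [-3.139, -0.0, 1.243]
ft_force: [0.1, -0.2, -2.3]
grip_width: 35.9
grasp_force: 34.8
time: 7.38
ee_pos: [493.1, -44.7, 19.2]
tcp_rot: [3.141, -0.0, 1.241]
ft_force: [0.2, 0.4, -3.1]
grip_width: 35.6
grasp_force: 34.8
(400, 640, 3) [493.16797712 -44.89530477  19.397298  ] [ 0.32271629  0.22508802 -2.99708325]
(400, 640, 3) [493.20076311 -45.06357518  19.48333699] [-0.76813339  0.25066861 -2.77073697]
(400, 640, 3) [493.14600853 -45.21776561  19.50865042] [-0.12220673 -1.21274315 -3.41387743]
```

```bash

python3 -m handwheel '[[0,0,0.004,0],[0,0,0.007,0],[0,0,0.007,0],[0,0,0.007,0]]'
python3 -m handwheel '[[0,0,0.002,0],[0,0,0.002,0],[0,0,0.002,0]]'
python3 -m handwheel '[[0,0,0.002,0],[0,0,0.002,0],[0,0,0.002,0]]'
```

```text
time: 7.87
ee_pos: [492.7, -45.4, 15.6]
tcp_rot: [-3.141, 0.0, 1.24]
ft_force: [-0.1, 0.0, -3.3]
grip_width: 35.9
grasp_force: 34.8
time: 8.12
ee_pos: [492.7, -45.3, 14.6]
tcp_rot: [-3.142, 0.0, 1.24]
ft_force: [0.1, 1.2, -2.6]
grip_width: 36.2
grasp_force: 34.8
time: 8.37
ee_pos: [492.9, -45.3, 14.4]
tcp_rot: [3.141, 0.001, 1.24]
ft_force: [-4.1, -0.7, 8.3]
grip_width: 35.8
grasp_force: 40.0
```

```bash

python3 -m handwheel '[[0,0,0,0],[0,0,0,0],[0,0,0,0],[0,0,0,0],[0,0,0,0]]' 40
python3 -m handwheel '[[0,0,0,0],[0,0,0,0],[0,0,0,0]]'
python3 -m handwheel '[[0,0,-0.04,0],[0,0,-0.1,0],[-0.05,0,-0.17,0],[-0.1,0,-0.25,0],[-0.1,0,-0.31,0]]' 0
python3 -m handwheel '[[-0.04,0,0,0],[-0.04,0,-0.08,0],[-0.04,0,-0.1,0],[-0.04,0,-0.1,0]]'
python3 snap.py wmat
```

```text
time: 8.78
ee_pos: [494.8, -45.4, 14.5]
tcp_rot: [3.138, -0.001, 1.24]
ft_force: [2.9, -0.9, 5.4]
grip_width: 65.6
grasp_force: 2.9
time: 9.03
ee_pos: [494.9, -45.4, 14.5]
tcp_rot: [3.138, -0.001, 1.24]
ft_force: [4.7, -2.5, 6.3]
grip_width: 74.2
grasp_force: 2.9
time: 9.45
ee_pos: [473.6, -95.6, 168.9]
tcp_rot: [-3.137, 0.002, 1.236]
ft_force: [-0.1, -0.1, -0.2]
grip_width: 87.8
grasp_force: 0.0
time: 9.78
ee_pos: [471.3, -111.6, 221.1]
tcp_rot: [3.137, -0.0, 1.239]
ft_force: [0.2, 0.1, -0.5]
grip_width: 87.9
grasp_force: 0.0
[ 471.3 -111.6  221.1] [3.13981736e+00 5.99437598e-05 1.23965679e+00]
```

View pics/wmat.png

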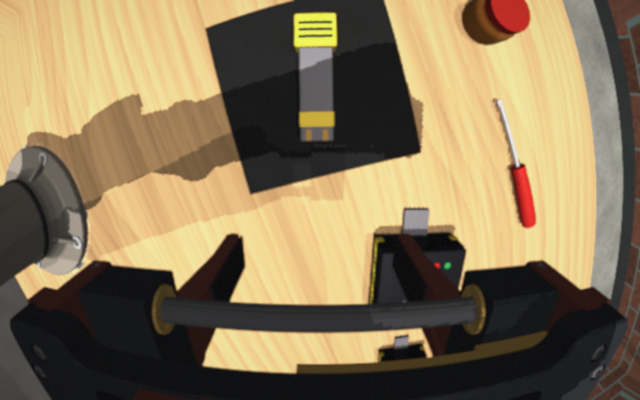

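The pack lies flat on the mat, cap at (315,30) and contacts at (317,134). The charger apron is at (415,221), and pack and apron look parallel.

```bash
python3 - <<'E'
from h import *
im=cv2.imread('pics/wmat.png');T=np.load('pics/wmat.npy');H,S,V=cv2.split(cv2.cvtColor(im,cv2.COLOR_BGR2HSV))
Ti=np.linalg.inv(T)
def rep(n,m,roi,z):
    c=blob(m,roi)[0].reshape(-1,2)
    P=np.array([onz('wrist',p,z,T) for p in c.astype(float)]);r=cv2.minAreaRect(P[:,:2].astype(np.float32))
    L=(Ti[:3,:3]@(np.array([*r[0],z])-T[:3,3]));print(n,np.round(r[0],1),np.round(r[1],1),round(r[2],1),'tool',L.round(1))
Y=(H>20)&(H<36)&(S>120)&(V>60)
rep('cap',Y,(285,5,345,55),37);rep('band',Y,(290,100,345,135),37)
rep('bodygrey',(S<70)&(V>60),(295,50,340,112),37)
rep('apron',(S<60)&(V>80),(395,200,435,235),8)
r=cv2.split(cv2.cvtColor(im[:240,360:470],cv2.COLOR_BGR2HSV))
for row in (240,250,258): print(row,V[row,360:400].tolist(),V[row,450:475].tolist())
E
```

```text
cap [524.3  48.8] [45.3 47. ] 70.9 tool [168.9  -3.  184.2]
band [494.2 -43.3] [16.3 39.6] 72.6 tool [ 71.9  -1.4 184.1]
bodygrey [507.   -2.9] [65.8 37. ] 70.9 tool [114.4  -2.5 184.1]
apron [ 573.4 -204.2] [33.1 34.9] 69.6 tool [-54.4 125.7 213.7]
240 [243, 243, 243, 244, 243, 240, 237, 236, 235, 235, 236, 236, 213, 138, 91, 105, 118, 122, 117, 110, 105, 107, 101, 83, 56, 25, 16, 10, 13, 16, 13, 14, 14, 14, 17, 16, 14, 15, 20, 25] [31, 50, 61, 65, 63, 64, 66, 100, 161, 217, 237, 242, 243, 243, 243, 243, 242, 242, 243, 243, 243, 243, 242, 242, 242]
250 [244, 244, 243, 243, 241, 235, 230, 227, 230, 233, 230, 199, 133, 89, 132, 171, 144, 79, 28, 22, 24, 19, 16, 14, 13, 15, 14, 18, 17, 13, 16, 14, 15, 15, 15, 18, 14, 15, 18, 14] [26, 28, 26, 27, 29, 28, 27, 31, 31, 28, 30, 31, 31, 30, 53, 119, 196, 235, 242, 243, 243, 242, 242, 242, 242]
258 [243, 243, 243, 243, 239, 236, 231, 229, 227, 226, 219, 171, 113, 105, 126, 123, 86, 41, 17, 18, 20, 25, 39, 48, 51, 54, 54, 55, 54, 54, 55, 48, 41, 25, 19, 17, 17, 14, 13, 15] [41, 44, 42, 42, 41, 44, 41, 44, 43, 43, 42, 43, 41, 62, 131, 206, 238, 242, 242, 243, 242, 242, 243, 242, 242]
```

```bash

python3 -m handwheel '[[0.08,-0.002,0.02,0],[0.16,-0.004,0.05,0],[0.24,-0.006,0.1,0],[0.32,-0.006,0.15,0],[0.342,-0.006,0.2,0]]'
python3 -m handwheel '[[0,0,0.04,0],[0,0,0.08,0],[0,0,0.12,0],[0,0,0.15,0],[0,0,0.15,0]]'
python3 snap.py wcap
python3 - <<'E'
from h import *
im=cv2.imread('pics/wcap.png');T=np.load('pics/wcap.npy');H,S,V=cv2.split(cv2.cvtColor(im,cv2.COLOR_BGR2HSV))
c=blob((H>20)&(H<36)&(S>120)&(V>60),(245,150,395,300))[0];print(cv2.boundingRect(c))
E
```

```text
time: 10.25
ee_pos: [523.2, 56.2, 117.5]
tcp_rot: [3.141, -0.003, 1.244]
ft_force: [0.9, -1.1, 0.7]
grip_width: 87.6
grasp_force: 0.0
time: 10.67
ee_pos: [518.7, 51.4, 39.1]
tcp_rot: [-3.133, 0.003, 1.242]
ft_force: [-1.4, -0.7, -0.3]
grip_width: 87.9
grasp_force: 0.0
[518.7  51.4  39.1] [-3.13561724e+00  2.22103663e-03  1.24147069e+00]
(286, 203, 86, 82)
```

View pics/wcap.png

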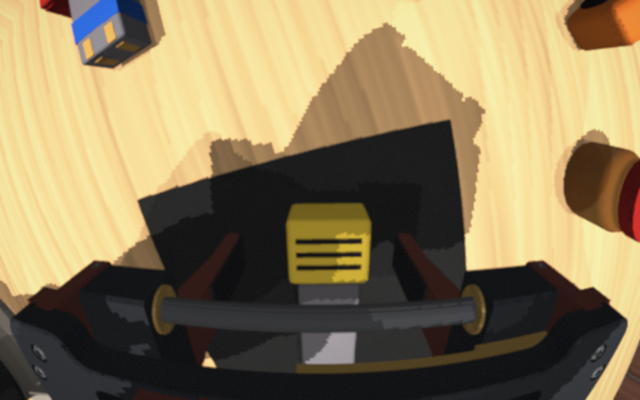

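The cap is straddled by the jaws but centred at column 329 against 319, so I shift 5 mm along +tool y before the final descent.

```bash

python3 -m handwheel '[[0,0.01,0.01,0],[0,0.01,0.03,0],[0,0.01,0.036,0],[0,0.01,0.036,0],[0,0.01,0.036,0]]'
python3 -m handwheel '[[0,0,0,0],[0,0,0,0],[0,0,0,0]]'
```

```text
time: 11.13
ee_pos: [527.5, 49.6, 25.7]
tcp_rot: [-3.142, 0.0, 1.24]
ft_force: [-0.3, 0.2, 0.5]
grip_width: 87.7
grasp_force: 0.0
time: 11.38
ee_pos: [527.7, 49.6, 26.0]
tcp_rot: [3.141, -0.0, 1.24]
ft_force: [0.0, 0.1, 0.4]
grip_width: 87.5
grasp_force: 0.0
```

```bash

python3 -m handwheel '[[0,-0.005,0.005,0],[0,-0.005,0.01,0],[0,-0.005,0.01,0],[0,-0.005,0.01,0]]'
python3 -m handwheel '[[0,0,0,0],[0,0,0,0],[0,0,0,0],[0,0,0,0],[0,0,0,0]]' 255 35
python3 -m handwheel '[[0,0,0,0],[0,0,0,0],[0,0,0,0]]'
python3 -m handwheel '[[0,0,-0.01,0],[0,0,-0.03,0],[0,0,-0.06,0],[0,0,-0.08,0],[0,0,-0.08,0]]'
python3 -m handwheel '[[0,0,0,0],[0,0,0,0],[0,0,0,0],[0,0,0,0]]'
```

```text
time: 11.72
ee_pos: [524.9, 50.4, 20.4]
tcp_rot: [-3.141, 0.0, 1.24]
ft_force: [0.8, -0.2, 0.5]
grip_width: 87.7
grasp_force: 0.0
time: 12.13
ee_pos: [525.2, 50.4, 20.7]
tcp_rot: [3.142, -0.0, 1.24]
ft_force: [0.3, -0.5, -0.9]
grip_width: 57.7
grasp_force: 0.0
time: 12.38
ee_pos: [525.1, 50.4, 20.7]
tcp_rot: [-3.142, -0.0, 1.24]
ft_force: [-0.4, 0.4, 0.8]
grip_width: 45.7
grasp_force: 35.0
time: 12.8
ee_pos: [526.6, 50.7, 63.0]
tcp_rot: [3.138, -0.002, 1.24]
ft_force: [0.3, 0.4, -2.0]
grip_width: 45.8
grasp_force: 35.0
time: 13.13
ee_pos: [524.6, 50.3, 60.1]
tcp_rot: [-3.141, 0.001, 1.24]
ft_force: [-0.6, 0.1, -2.3]
grip_width: 46.3
grasp_force: 35.0
```

```bash
python3 - <<'E'
from h import *
def go(n,roi,bx):
    im=cv2.imread(f'pics/{n}.png');T=np.load(f'pics/{n}.npy');H,S,V=cv2.split(cv2.cvtColor(im,cv2.COLOR_BGR2HSV))
    c=blob((S<75)&(V>80)&(V<215),roi)[0].reshape(-1,2)
    P=np.array([onz('wrist',p,8,T) for p in c.astype(float)]);r=cv2.minAreaRect(P[:,:2].astype(np.float32));print(n,np.round(r,1) if 0 else r)
    c=max([k for k in blob(V<75,bx)],key=cv2.contourArea)
    L=np.array([onz('wrist',p,58,T)[:2] for p in c.reshape(-1,2).astype(float)])
    # rotate by nominal heading, fit side edges of roof
    a=np.radians(-108.8);u=np.array([np.cos(a),np.sin(a)]);w=np.array([-u[1],u[0]])
    o=np.array([573.4,-204.2]);s=(L-o)@u;t=(L-o)@w
    for lo,hi in((-100,0),(0,100)):
        k=(t>lo)&(t<hi)&(s>30)&(s<100);k&=abs(t-(np.percentile(t[k],3 if lo<0 else 97)))<5
        print(' side',np.polyfit(s[k],t[k],1).round(3),k.sum(),t[k].mean().round(1))
    print(' s range',np.percentile(s,[1,99]).round(1))
go('wmat',(395,200,435,235),(360,225,470,300))
go('wch',(322,135,358,160),(270,135,385,250))
E
```

```text
wmat ((573.1732788085938, -204.43638610839844), (33.136634826660156, 35.22392272949219), 70.61968231201172)
 side [ 1.7000e-02 -5.9995e+01] 41 -59.0
 side [ 0.146 58.468] 22 70.6
 s range [-5.4 93.5]
wch ((574.3128662109375, -203.998291015625), (29.49907684326172, 35.23988723754883), 71.74040985107422)
 side [-3.0000e-03 -5.1191e+01] 47 -51.4
 side [-1.0000e-03  5.2329e+01] 44 52.3
 s range [  7.6 126. ]
```

```bash

python3 -m handwheel '[[-0.037,0.065,0,0],[-0.073,0.129,0,0],[-0.11,0.194,0,0],[-0.147,0.258,0,0],[-0.147,0.258,0,0]]'
python3 -m handwheel '[[0,0,0,0],[0,0,0,0],[0,0,0,0]]'
python3 -m handwheel '[[0,0,0.02,0],[0,0,0.04,0],[0,0,0.05,0],[0,0,0.05,0],[0,0,0.05,0]]'
python3 -m handwheel '[[0,0,0,0],[0,0,0,0],[0,0,0,0],[0,0,0,0]]'
python3 - <<'E'
from h import *
t=cams.snapshot('top');s=cams.snapshot('scene')
cv2.imwrite('pics/pre.png',np.vstack([cv2.resize(t[180:280,280:420],(560,400),interpolation=2)[:300],cv2.resize(s[150:250,180:320],(560,400),interpolation=2)[:290]]))
p=ctrl.sense();e=np.array(p['ee_pos']);a=p['tcp_rot'][2]
x=np.array([np.cos(a),np.sin(a)]);y=np.array([np.sin(a),-np.cos(a)]);d=np.array([588.8,-160.3])-e[:2];print(e,a,'home tool x,y',d@x,d@y)
E
```

```text
time: 13.55
ee_pos: [627.4, -69.8, 60.0]
tcp_rot: [3.137, 0.003, 1.231]
ft_force: [1.4, -2.0, -2.6]
grip_width: 46.0
grasp_force: 35.0
time: 13.8
ee_pos: [622.2, -59.4, 60.2]
tcp_rot: [-3.14, -0.0, 1.242]
ft_force: [0.3, -0.2, -2.8]
grip_width: 46.1
grasp_force: 35.0
time: 14.22
ee_pos: [622.6, -60.8, 34.9]
tcp_rot: [-3.14, 0.0, 1.24]
ft_force: [0.7, 0.6, -4.1]
grip_width: 45.8
grasp_force: 35.0
time: 14.55
ee_pos: [623.5, -61.1, 36.0]
tcp_rot: [3.141, -0.0, 1.24]
ft_force: [0.5, 0.0, -2.8]
grip_width: 45.4
grasp_force: 35.0
[623.37116057 -61.13966846  35.87661722] 1.2396094555647217 home tool x,y -105.01302278925537 -0.44893104708843623
```

View pics/pre.png

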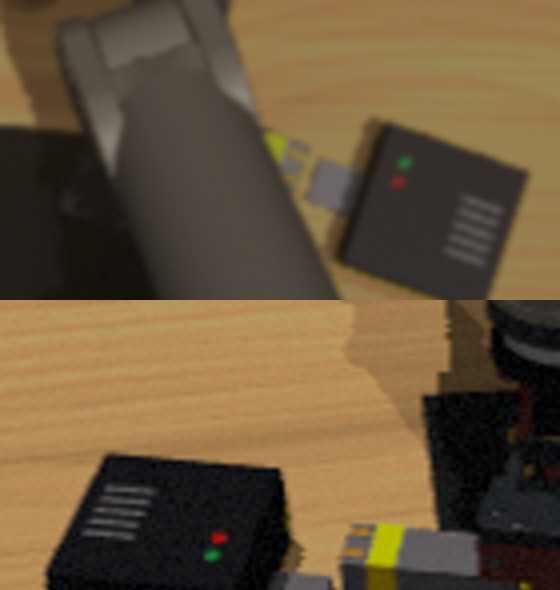

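The pack sits in line in front of the apron with a small gap. I'll lower it to apron height and advance gently.

```bash

python3 -m handwheel '[[0,0,0.008,0],[0,-0.001,0.015,0],[0,-0.001,0.015,0],[0,-0.001,0.015,0],[0,-0.001,0.015,0]]'
python3 -m handwheel '[[-0.015,0,0,0],[-0.03,0,0,0],[-0.045,0,0,0],[-0.06,0,0,0],[-0.06,0,0,0]]'
python3 -m handwheel '[[-0.008,0,0,0],[-0.016,0,0,0],[-0.024,0,0,0],[-0.032,0,0,0],[-0.032,0,0,0]]'
python3 -m handwheel '[[-0.008,0,0,0],[-0.016,0,0,0],[-0.024,0,0,0],[-0.032,0,0,0],[-0.032,0,0,0]]'
```

```text
time: 15.07
ee_pos: [622.7, -60.9, 28.0]
tcp_rot: [-3.141, 0.0, 1.24]
ft_force: [0.5, 0.2, -2.5]
grip_width: 45.8
grasp_force: 35.0
time: 15.48
ee_pos: [612.1, -92.6, 28.0]
tcp_rot: [-3.141, 0.002, 1.236]
ft_force: [-1.1, -0.1, -3.4]
grip_width: 45.6
grasp_force: 35.0
time: 15.9
ee_pos: [607.5, -105.6, 28.1]
tcp_rot: [-3.141, 0.001, 1.239]
ft_force: [-0.2, -0.7, -3.4]
grip_width: 45.5
grasp_force: 35.0
time: 16.32
ee_pos: [602.2, -121.0, 28.0]
tcp_rot: [-3.141, 0.001, 1.238]
ft_force: [-0.3, -0.9, -3.1]
grip_width: 46.0
grasp_force: 35.0
```

```bash

python3 -m handwheel '[[-0.008,0,0,0],[-0.016,0,0,0],[-0.024,0,0,0],[-0.032,0,0,0],[-0.032,0,0,0]]'
python3 -m handwheel '[[-0.008,0,0,0],[-0.016,0,0,0],[-0.024,0,0,0],[-0.03,0,0,0],[-0.03,0,0,0]]'
python3 -m handwheel '[[0,0,0.003,0],[0,0,0.003,0],[0,0,0.003,0],[0,0,0.003,0]]'
```

```text
time: 16.73
ee_pos: [597.0, -136.1, 28.0]
tcp_rot: [-3.141, 0.001, 1.238]
ft_force: [0.2, -1.1, -3.0]
grip_width: 45.8
grasp_force: 35.0
time: 17.15
ee_pos: [592.2, -150.0, 28.1]
tcp_rot: [-3.141, 0.001, 1.239]
ft_force: [0.1, -0.5, -3.5]
grip_width: 45.9
grasp_force: 35.0
time: 17.48
ee_pos: [592.6, -148.5, 26.6]
tcp_rot: [-3.142, -0.0, 1.24]
ft_force: [-0.4, -0.1, -2.8]
grip_width: 45.9
grasp_force: 35.0
```

```bash

python3 -m handwheel '[[-0.005,0,0.002,0],[-0.01,0,0.002,0],[-0.014,0,0.002,0],[-0.014,0,0.002,0],[-0.014,0,0.002,0]]'
python3 -m handwheel '[[-0.003,0,0,0],[-0.006,0,0,0],[-0.006,0,0,0],[-0.006,0,0,0]]'
```

```text
time: 17.9
ee_pos: [590.2, -156.2, 25.7]
tcp_rot: [3.141, 0.001, 1.239]
ft_force: [-0.5, -1.1, -2.1]
grip_width: 45.6
grasp_force: 35.0
time: 18.23
ee_pos: [589.3, -158.6, 25.8]
tcp_rot: [3.141, 0.0, 1.24]
ft_force: [-0.3, -0.5, -1.3]
grip_width: 45.6
grasp_force: 35.0
```

```bash

python3 -m handwheel '[[-0.002,0,0,0],[-0.004,0,0,0],[-0.004,0,0,0],[-0.004,0,0,0]]'
python3 -m handwheel '[[-0.002,0,0,0],[-0.004,0,0,0],[-0.004,0,0,0],[-0.004,0,0,0]]'
```

```text
time: 18.57
ee_pos: [588.7, -160.2, 25.7]
tcp_rot: [3.141, -0.0, 1.24]
ft_force: [0.3, 0.8, -1.3]
grip_width: 45.6
grasp_force: 35.0
time: 18.9
ee_pos: [588.0, -162.2, 25.7]
tcp_rot: [3.141, 0.0, 1.24]
ft_force: [0.3, 0.6, -0.9]
grip_width: 45.8
grasp_force: 35.0
```

```bash

python3 -m handwheel '[[-0.001,0,0,0],[-0.003,0,0,0],[-0.003,0,0,0],[-0.003,0,0,0]]'
python3 -m handwheel '[[-0.001,0,0,0],[-0.003,0,0,0],[-0.003,0,0,0],[-0.003,0,0,0]]'
```

```text
time: 19.23
ee_pos: [587.5, -163.6, 25.7]
tcp_rot: [3.141, 0.0, 1.24]
ft_force: [0.3, 1.8, -0.7]
grip_width: 45.6
grasp_force: 35.0
time: 19.57
ee_pos: [587.4, -164.0, 25.8]
tcp_rot: [3.141, -0.001, 1.24]
ft_force: [1.5, 4.4, -0.8]
grip_width: 45.8
grasp_force: 35.0
```

```bash

python3 -m handwheel '[[-0.002,0,0,0],[-0.004,0,0,0],[-0.004,0,0,0],[-0.004,0,0,0]]'
python3 -m handwheel '[[-0.002,0,0,0],[-0.004,0,0,0],[-0.004,0,0,0],[-0.004,0,0,0]]'
```

```text
time: 19.9
ee_pos: [587.4, -163.9, 26.0]
tcp_rot: [3.141, -0.003, 1.241]
ft_force: [2.6, 8.2, -1.5]
grip_width: 45.8
grasp_force: 35.0
time: 20.23
ee_pos: [587.4, -164.0, 26.1]
tcp_rot: [3.14, -0.006, 1.243]
ft_force: [3.4, 11.1, 0.1]
grip_width: 45.9
grasp_force: 35.0
```

```bash

python3 -m handwheel '[[0.002,0,0.001,0],[0.004,0,0.002,0],[0.005,0,0.002,0],[0.005,0,0.002,0]]'
python3 -m handwheel '[[0,0,0,0],[0,0,0,0],[0,0,0,0],[0,0,0,0],[0,0,0,0]]' 50
python3 -m handwheel '[[0,0,0,0],[0,0,0,0],[0,0,0,0],[0,0,0,0]]'
python3 -m handwheel '[[0,0,-0.03,0],[0,0,-0.08,0],[0,0,-0.15,0],[0,0,-0.22,0],[0,0,-0.3,0]]'
python3 -m handwheel '[[-0.08,0,-0.02,0],[-0.16,0,-0.06,0],[-0.24,0,-0.08,0],[-0.28,0,-0.1,0],[-0.28,0,-0.1,0]]'
python3 -m handwheel '[[0,0,0,0],[0,0,0,0],[0,0,0,0]]'
python3 snap.py wend
python3 - <<'E'
from h import *
im=cv2.imread('pics/wend.png');T=np.load('pics/wend.npy')
w=im.copy();s=cams.snapshot('scene')
cv2.imwrite('pics/end.png',np.vstack([w[:300],cv2.resize(s[130:250,160:480],(640,240))]))
H,S,V=cv2.split(cv2.cvtColor(im,cv2.COLOR_BGR2HSV))
for c in blob((H>20)&(H<36)&(S>120)&(V>60),(150,0,500,235))[:2]:
    P=np.array([onz('wrist',p,42,T)[:2] for p in c.reshape(-1,2).astype(float)]);print(cv2.contourArea(c),cv2.minAreaRect(P.astype(np.float32)))
E
```

```text
time: 20.57
ee_pos: [587.5, -164.1, 25.7]
tcp_rot: [3.141, -0.002, 1.242]
ft_force: [1.0, 6.4, 5.8]
grip_width: 45.7
grasp_force: 35.0
time: 20.98
ee_pos: [586.2, -167.1, 24.5]
tcp_rot: [-3.141, 0.001, 1.239]
ft_force: [0.3, -0.1, -0.8]
grip_width: 70.3
grasp_force: 0.0
time: 21.32
ee_pos: [586.5, -166.3, 24.6]
tcp_rot: [3.142, 0.0, 1.24]
ft_force: [0.9, 0.2, 0.5]
grip_width: 70.7
grasp_force: 0.0
time: 21.73
ee_pos: [585.7, -166.0, 176.4]
tcp_rot: [-3.14, -0.0, 1.24]
ft_force: [0.1, -0.7, -0.6]
grip_width: 70.5
grasp_force: 0.0
time: 22.15
ee_pos: [539.0, -306.3, 227.9]
tcp_rot: [3.138, 0.004, 1.23]
ft_force: [0.6, -1.2, -0.1]
grip_width: 70.7
grasp_force: 0.0
time: 22.4
ee_pos: [541.5, -296.5, 224.6]
tcp_rot: [-3.141, -0.001, 1.243]
ft_force: [0.5, 0.8, -1.2]
grip_width: 70.9
grasp_force: 0.0
[ 541.5 -296.5  224.6] [-3.14097938e+00 -9.13551277e-04  1.24288544e+00]
1470.5 ((588.3553466796875, -164.36094665527344), (41.249855041503906, 45.40394973754883), 71.3019790649414)
8.5 ((522.4159545898438, -207.5834503173828), (2.1575684547424316, 8.640138626098633), 69.73795318603516)
```

View pics/end.png

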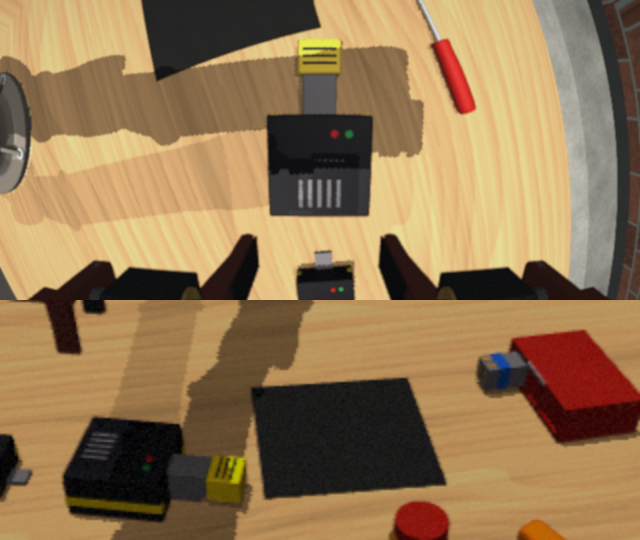

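```bash
python3 - <<'E'
from h import *
T=np.load('pics/wend.npy');Ti=np.linalg.inv(T)
g=lambda p,z:(Ti@np.append(onz('wrist',p,z,T),1))[:2].round(1)
print('roof front',g((320,115.),58),'back',g((320,215.),58),'cap',(Ti@[588.36,-164.36,42,1])[:2].round(1))
s=ctrl.sense();print(s['time'],s['qvel'].round(3) if hasattr(s['qvel'],'round') else s['qvel'])
E
```

```text
roof front [76.1  2.3] back [-29.7   2.3] cap [140.    1.9]
22.5 [ 0.002  0.003  0.005 -0.001  0.001 -0.003  0.001]
```

The cap centre is 64 mm out from the charger front, which is what "home" should give, and pack and charger are aligned to 0.4 mm.

```bash
python3 -c "from rig import job;print(job.finish_job())"
```

```text
the job is handed in; nothing more can be done
None
```

The yellow-banded pack is in the larger charger, home against the stop and released; I laid it on the mat and let go first as asked, did not disturb the other items, and handed the job in at about 22.5 s.

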